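Dock the bedside remote in its charging cradle

ROBOT

A 7-joint arm with a two-finger parallel gripper is mounted at the origin on the work surface. World frame = base frame: x ahead of the robot, y to its left, z up, the work surface at z = 0. Lengths are in mm, angles in rad, forces in N, time in s.
With the tool pointing down it reaches from about 400 to 875 mm from the base axis. Payload 4.4 kg.
Tool frame: the origin (TCP) lies on the centre line of the jaws, within the pads' length; the fingertips stand 11 mm ahead of it and the grasp point (between the pads) lies 8 mm behind it (ctrl.tips_ahead is the distance from the TCP to the fingertips, in mm); z points along the fingers, y is the line along which they close (so a half turn about z gives the same grasp; the last joint's range is limited). The gripper opens to 85 mm and grips with 20 to 120 N. Pads are 22 mm wide; open, the fingers measure 114 mm over their backs; the gripper's body (76 mm by 85 mm) begins 54 mm behind the grasp point. The pads swing forward as they close: fully open they stand 13 mm farther back than shut.
Start: joints at [1.083, 0.628, 0.038, 1.517, -0.027, 0.996, -0.02], TCP at [266.14, -593.032, 242.313] pointing down, gripper open.
Joint ranges: [-3.06, 3.06], [-0.37, 2.12], [-1.25, 1.32], [0.18, 2.47], [-1.1, 4.24], [0.23, 1.98], [-2.94, 2.94]. Speed limits (rad/s): [2.57, 2.57, 3.14, 3.14, 3.14, 3.14, 3.14].

INTERFACE

Orientations are given as [roll, pitch, yaw] about the fixed x, y, z axes, in that order (R = Rz(yaw) Ry(pitch) Rx(roll)).
In Python, from cell import ctrl, eyes, job gives the robot as it stands. The module is installed in compiled form; this text tells all that it offers.
- The arm moves only by the tool carry_out, never from a script. Its argument "moves" is a list of rows, each an object of numbers: "tx", "ty", "tz": the shift along the tool's x, y, z as a fraction of full scale; "twist": the turn about the tool's z as a fraction of full scale; "fingers": the opening, from 0 (shut) to 1 (fully open). In form: [{"tx": .., "ty": .., "tz": .., "twist": .., "fingers": ..}, ...]. A call has 1 to 12 rows; each row shifts and turns the commanded pose from where the row before left it, along the tool's axes as they then stand; what a row does not reach is not made up. Full scale, the value 1, is 0.3 m for a shift and pi rad for a turn. A row lasts 1/8 s, in which the tool goes at most 62.5 mm and 10.7 degrees, less where a joint would pass 70% of its speed; a pose out of reach is approached as far as the arm can. A call with a number of a shift or a turn outside -1 to 1 is refused whole. A call with a gripper value outside its range is refused whole. The fingers move at their own pace and stop on an object; the grip force is fixed at half the most. Time passes only in rows, so rows that do not move let the fingers close. It gives the time, the measured TCP pose, the force, the opening and the grip force at its end, in the units of the state.
- ctrl.read_state(): the state, without advancing time (a new reading comes with each control period).
- eyes.get_image(name): name is "side" or "top"; returns a dict with "color" (400x640x3 uint8, blue, green, red), "fovy" (degrees; the focal length in pixels is half the picture's height over the tangent of half this angle, whatever the lens; pixels are square), "cx", "cy" (the principal point, pixels), "world_from_camera" (4x4, takes a point from camera to world coordinates). Camera axes: x right, y up, looking along -z (the intrinsics and any distortion apply to the point x, -y, -z); pixel columns grow to the right and rows downward; lengths in mm; the calibration is good to about 2 mm. A picture is of the moment at which its call begins. There is no depth.
- job.finish_job(): hands the job in; it is judged then, once.
The state is a dict: "clock": time; "qpos": joint angles; "qd": joint speeds; "tau": joint torques, N m; "eef_pos": TCP position; "tool_rot": TCP orientation; "force": force on the tool from outside, world axes, zero at the start; "torque": the same for the moment, N m; "width": finger opening in mm; "gripper_force": force on a finger pad.
Only numpy, scipy, OpenCV 4.12 (cv2) and the standard library are available. Lean on these libraries where they do the work, as an engineer would, in place of code of your own. Each camera call takes 0.05 s, during which the arm holds its last target. There are 200 camera calls.

TASK

Put the beige remote on charge in its sloping dock, buttons up: hook its head end under the fixed orange lip at the low end while the tail is still raised, swing the tail down, and press it gently until it lies fully home on the pocket floor and the orange catch has snapped forward over the tail. Do not force the remote, let go of it, and leave everything else on the cabinet top where it is.

Things in the scene. Friction and masses are not known exactly. Their poses are not given: they have to be found in the camera images.
- remote_center (a point): Centre (half-way up) of the loose beige remote: a rounded bar 160 long, 46 wide, 22 mm thick, 0.11 to 0.23 kg, lying flat, buttons up. x runs along it from the head (black window, red button; x = -80 mm) to the plain tail (x = +80 mm); z points out of the button face. Grip it across the 46 mm width, on its flat sides.
- remote_head (a point): Point on the remote's button face, at the middle of the head end: 80 mm from the centre along its -x and 11 mm up its z.
- remote_tail (a point): Point on the remote's button face, at the middle of the tail end: 80 mm from the centre along its +x and 11 mm up its z.
- cradle: Grey pocket of the fixed charging dock, sloping 18 degrees. Origin: centre of the pocket floor, 48 mm above the cabinet top. x points up the slope from lip end (low, towards the robot) to catch end; z is square to the floor. Floor at z = 0, 64 mm wide. End walls face each other at x = -82 mm (35 mm high) and x = +82 mm (18 mm high).
- lip_edge (a point): Middle of the lower edge of the fixed orange lip that roofs the cradle's low end: cradle x = -70 mm, z = 29 mm; the lip is 6 mm thick and runs from here to the end wall. Lip to catch is 142 mm, less than the remote: the head goes under the lip with the tail about 20 degrees above the pocket floor, then the tail swings down.
- guide_mid (a point): Middle of the pocket's mouth at the low end, between two side guides 51 mm apart inside, at cradle x = -66 mm, z = 34 mm. These guides span cradle x = -82 to -50 mm, 34 mm high; two more, 18 mm high, span x = 64 to 82 mm. Between x = -50 and 64 mm the sides are open for the fingers.
- catch (a joint): Travel (m) of the orange spring catch at the high end, along cradle +x: 0 forward, 0.014 fully back. Springs forward with 1.5 N plus 0.22 N per mm. Its top is a 62 degree ramp up to z = 45 mm. The remote's weight rests on the ramp; 5 to 15 N pressed on the button face near the tail pushes it back, and it snaps over the tail once the remote lies on the floor.
- catch_edge (a point): Front lower edge of the catch, 34 mm wide: at cradle x = 72 mm, z = 24 mm when forward, so that a seated remote (top at z = 22 mm) lies under it.
- mug_rim (a point): Bystander: white ceramic mug, 80 mm across, 95 mm high; centre of its mouth. Leave alone.
- magnifier: Bystander: clear acrylic hand magnifier lying flat, lens 72 mm across, handle to 128 mm from the lens centre along its +x, 10 mm high; origin under the lens centre. Leave alone.
- tissue_box: Bystander: blue-green tissue box 120 x 230 x 75 mm, origin under its centre. Leave alone.
- alarm_clock: Bystander: white alarm clock 50 x 130 x 91 mm, origin under its centre. Leave alone.
- books: Bystander: two stacked books 140 x 205 x 48 mm, origin under their centre. Leave alone.
- glasses_case: Bystander: dark green glasses case 62 x 160 x 40 mm, origin under its centre. Leave alone.
- lotion: Bystander: lilac lotion bottle, 54 mm across, 150 mm high, origin under its centre. Leave alone.
Not all that is in view belongs to the job. What is shaped like the part that bears cradle but pink or red is not meant.

How it is judged:
By the outcome, as a careful person would: the job done as asked, in the order asked, and still so for the second after the job is handed in, with the robot touching nothing.
It also fails if it takes over 48 s, if anything falls off the work surface, if the arm or the gripper's body presses on something with over 40 N, if the wrist force passes 120 N, or if a joint passes its speed limit or range.

## Working session

There is one attempt and no reset: what is moved stays moved. The work goes in short steps, Python scripts to look and compute and a tool call to move; the robot and the scene stay as the last step left them, time stands still between calls to the robot, and variables do not carry over. Pictures are saved under pics/ and viewed, at most 10 in all, crops included, and the job is handed in when it is done.

Besides the shell and the picture viewer there is one more tool, called after "Call:" as name(argument=value, ...) on one line, values as JSON. carry_out: Moves the arm, as the interface text tells. Its arguments: {"type":"object","properties":{"moves":{"type":"array","items":{"type":"object","properties":{"tx":{"type":"number","minimum":-1,"maximum":1},"ty":{"type":"number","minimum":-1,"maximum":1},"tz":{"type":"number","minimum":-1,"maximum":1},"twist":{"type":"number","minimum":-1,"maximum":1},"fingers":{"type":"number"}}}}},"required":["moves"]}

```bash
mkdir -p pics
python3 - <<'E'
from cell import ctrl,eyes
import cv2,json,numpy as np
s=ctrl.read_state(); print({k:np.round(s[k],3).tolist() for k in s})
for n in("side","top"):
    i=eyes.get_image(n); cv2.imwrite(f"pics/{n}0.png",i["color"]); print(n,[k for k in i],i["fovy"],i["cx"],i["cy"],np.round(i["world_from_camera"],3).tolist(),{k:i[k] for k in i if k not in("color","fovy","cx","cy","world_from_camera")})
E
```

```text
{'clock': 0.0, 'qpos': [1.083, 0.629, 0.038, 1.518, -0.027, 0.996, -0.02], 'qd': [-0.0, 0.0, -0.001, -0.001, 0.0, -0.0, -0.002], 'tau': [0.001, -56.34, 1.226, -19.345, 0.011, 0.011, -0.0], 'eef_pos': [265.905, -592.476, 241.388], 'tool_rot': [-3.14, -0.0, 0.422], 'force': [-0.81, -0.612, -0.931], 'torque': [0.007, 0.005, 0.006], 'gripper_force': 0.0, 'width': 85.247}
side ['color', 'fovy', 'cx', 'cy', 'world_from_camera'] 47.26251410789213 322.40457768454326 198.72384065411075 [[-0.743, 0.426, -0.515, -155.159], [-0.669, -0.476, 0.571, 731.693], [-0.002, 0.769, 0.639, 942.09], [0.0, 0.0, 0.0, 1.0]] {}
top ['color', 'fovy', 'cx', 'cy', 'world_from_camera'] 49.93804238455462 315.51569340640685 197.75942126646564 [[0.024, 0.996, -0.086, 387.015], [-0.999, 0.027, 0.026, -7.513], [0.028, 0.085, 0.996, 1340.293], [0.0, 0.0, 0.0, 1.0]] {}
```

View pics/side0.png

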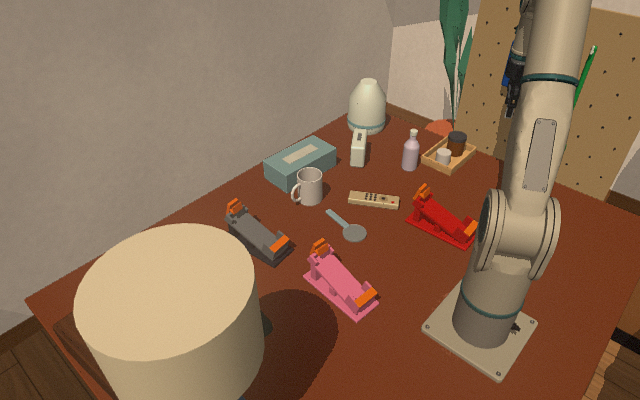

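View pics/top0.png

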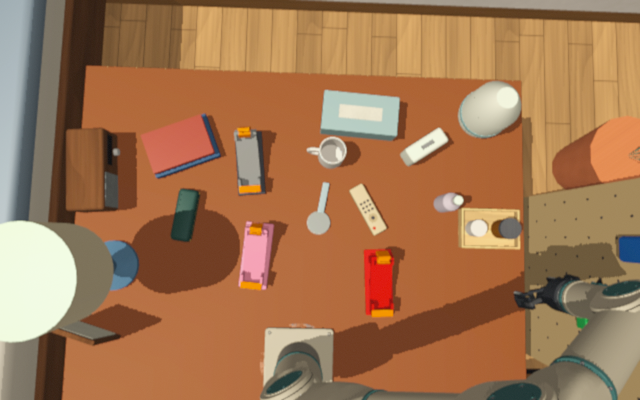

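```bash
cat > h.py <<'E'
import numpy as np,cv2
from cell import ctrl,eyes
def cam(n):
    i=eyes.get_image(n); f=200/np.tan(np.radians(i["fovy"]/2))
    return i["color"],f,i["cx"],i["cy"],np.array(i["world_from_camera"])
def onz(c,u,v,z):
    _,f,cx,cy,T=c; d=T[:3,:3]@np.array([(u-cx)/f,-(v-cy)/f,-1]); o=T[:3,3]
    return o+d*(z-o[2])/d[2]
def proj(c,p):
    _,f,cx,cy,T=c; q=T[:3,:3].T@(np.atleast_2d(p)-T[:3,3]).T
    return np.c_[cx+f*q[0]/-q[2],cy-f*q[1]/-q[2]]
def crop(im,x,y,w,h,s):
    return cv2.resize(im[y:y+h,x:x+w],None,fx=s,fy=s,interpolation=cv2.INTER_CUBIC)
E
python3 - <<'E'
from h import *
t=cam("top")[0]; s=cam("side")[0]
a=np.hstack([crop(t,340,178,50,62,5)[:300],crop(t,225,120,50,80,4)[:300]]); 
b=np.hstack([crop(s,340,180,70,37,6)[:,:400],crop(s,220,195,80,75,5)[:222] if 0 else crop(s,220,195,75,74,4)[:]]) if 0 else None
W=np.zeros((600,800,3),np.uint8)
def put(x,y,c): W[y:y+c.shape[0],x:x+c.shape[1]]=c
put(0,0,crop(t,340,180,60,60,5)); put(300,0,crop(t,225,120,50,75,4))
put(0,300,crop(s,340,180,70,40,5)); put(400,300,crop(s,220,195,80,75,4))
cv2.imwrite("pics/m1.png",W)
E
```

```text
(no output)
```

View pics/m1.png

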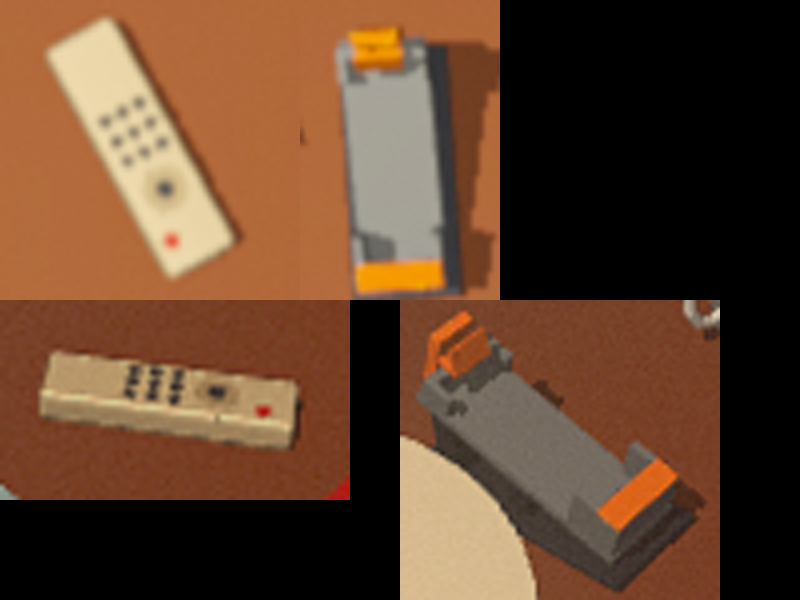

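```bash
cat >> h.py <<'E'
from scipy.optimize import least_squares
a18=np.radians(18)
def cr(P,p):   # cradle point -> world, P=(X,Y,yaw)
    p=np.atleast_2d(p); h=p[:,0]*np.cos(a18)-p[:,2]*np.sin(a18); z=48+p[:,0]*np.sin(a18)+p[:,2]*np.cos(a18)
    c,s=np.cos(P[2]),np.sin(P[2]); return np.c_[P[0]+h*c-p[:,1]*s,P[1]+h*s+p[:,1]*c,z]
def rm(P,p):
    p=np.atleast_2d(p); c,s=np.cos(P[2]),np.sin(P[2]); return np.c_[P[0]+p[:,0]*c-p[:,1]*s,P[1]+p[:,0]*s+p[:,1]*c,11+p[:,2]]
def fit(fn,cams,obs,x0):  # obs: list of (cam idx, local pt, uv)
    f=lambda P:np.ravel([proj(cams[i],fn(P,p))[0]-uv for i,p,uv in obs])
    r=least_squares(f,x0); return r.x,np.round(r.fun.reshape(-1,2),1)
E
python3 - <<'E'
from h import *
T=cam("top");S=cam("side"); C=[T,S]
m=lambda x,y,k,ox,oy:((x+.5)/k-.5+ox,(y+.5)/k-.5+oy)
t5=lambda x,y:m(x,y,5,340,180); t4=lambda x,y:m(x-300,y,4,225,120)
s5=lambda x,y:m(x,y-300,5,340,180); s4=lambda x,y:m(x-400,y-300,4,220,195)
for nm,o in dict(top=[(0,(80,23,11),t5(47,52)),(0,(80,-23,11),t5(110,15)),(0,(-80,-23,11),t5(238,240)),(0,(-80,23,11),t5(172,278))],
 side=[(1,(80,-23,11),s5(55,353)),(1,(-80,-23,11),s5(298,382)),(1,(-80,23,11),s5(291,426)),(1,(80,23,11),s5(42,392))]).items():
    print(nm,*fit(rm,C,o,[550,-100,.5]))
od=dict(top=[(0,(-70,0,35),t4(399.5,261)),(0,(72,0,24),t4(376.5,67))],side=[(1,(-70,0,35),s4(626,486)),(1,(72,0,24),s4(471,365))])
for k in od: print(k,*fit(cr,C,od[k],[600,200,0]))
print(*fit(cr,C,od["top"]+od["side"],[600,200,0]))
E
```

```text
top [ 470.75788975 -204.78884582    0.53059584] [[-0.3 -0.3]
 [ 0.   0. ]
 [-0.   0.3]
 [ 0.2 -0.1]]
side [ 471.29245468 -203.65902521    0.52136299] [[-0.7 -0.8]
 [ 0.5 -0.1]
 [ 0.7  0.4]
 [-0.5  0.3]]
top [6.08213801e+02 1.66926270e+02 1.27856195e-01] [[-0.  -0.3]
 [ 0.   0.3]]
side [6.08573462e+02 1.68512535e+02 9.25042555e-02] [[-0.4 -0.5]
 [ 0.4  0.5]]
[6.08533875e+02 1.67720094e+02 1.11094218e-01] [[-0.7 -0.4]
 [ 0.1  0.1]
 [ 0.2 -0.9]
 [ 0.3  0.6]]
```

```bash
cat >> h.py <<'E'
def to(x,y,z,yaw):
    s=ctrl.read_state(); p=np.array(s["eef_pos"]); w=s["tool_rot"][2]; d=np.array([x,y,z])-p
    c,n=np.cos(w),np.sin(w)
    print("t",round(s["clock"],2),"pos",np.round(p,1),np.round(s["tool_rot"],3),"F",np.round(s["force"],1),"w",round(s["width"],1))
    print("total t:",np.round(np.array([c*d[0]+n*d[1],n*d[0]-c*d[1],-d[2]])/300,4),"twist",round(-((yaw-w+np.pi)%(2*np.pi)-np.pi)/np.pi,4))
E
python3 -c "
from h import *
print(ctrl.tips_ahead); to(462.3,-209,130,.527)"
```

```text
11.0
t 0.3 pos [ 266.  -592.9  242. ] [-3.141  0.     0.422] F [0.8 0.2 0. ] w 85.5
total t: [ 1.1207 -0.8996  0.3733] twist -0.0335
```

Call:
carry_out(moves=[{"tx": 0.14, "ty": -0.1125, "tz": 0.02, "fingers": 1}, {"tx": 0.14, "ty": -0.1125, "tz": 0.02, "fingers": 1}, {"tx": 0.14, "ty": -0.1125, "tz": 0.02, "fingers": 1}, {"tx": 0.14, "ty": -0.1125, "tz": 0.02, "fingers": 1}, {"tx": 0.14, "ty": -0.1125, "tz": 0.02, "fingers": 1}, {"tx": 0.14, "ty": -0.1125, "tz": 0.05, "fingers": 1}, {"tx": 0.14, "ty": -0.1125, "tz": 0.05, "fingers": 1}, {"tx": 0.14, "ty": -0.1125, "tz": 0.05, "fingers": 1}, {"twist": -0.0335, "fingers": 1}, {"fingers": 1}])

```text
validation failed for argument at $.mo...
```

```bash
python3 -c "
from h import *
to(462.3,-209,17,.527)
T=cam('top');S=cam('side')
W=np.hstack([crop(T[0],325,165,90,90,4),crop(S[0],330,150,90,90,4)]);cv2.imwrite('pics/m2.png',W)"
```

```text
t 0.3 pos [ 266.  -592.9  242. ] [-3.141  0.     0.422] F [0.8 0.2 0. ] w 85.5
total t: [ 1.1207 -0.8996  0.75  ] twist -0.0335
```

View pics/m2.png

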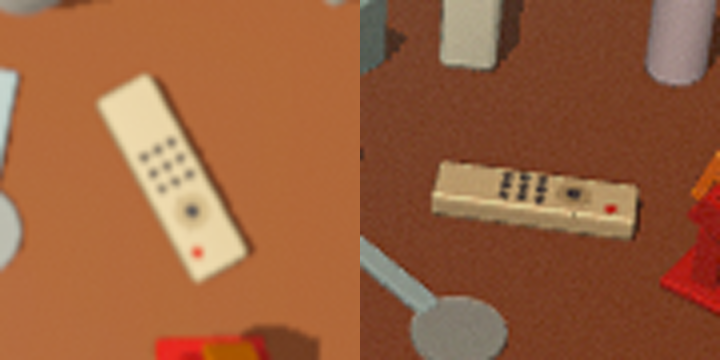

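The move was refused, so the picture only shows the remote untouched, with its centre near (175,180) in the left crop. I'll resend the move with every field filled in.

Call:
carry_out(moves=[{"tx": 0.14, "ty": -0.1125, "tz": 0.02, "twist": 0, "fingers": 1}, {"tx": 0.14, "ty": -0.1125, "tz": 0.02, "twist": 0, "fingers": 1}, {"tx": 0.14, "ty": -0.1125, "tz": 0.02, "twist": 0, "fingers": 1}, {"tx": 0.14, "ty": -0.1125, "tz": 0.02, "twist": 0, "fingers": 1}, {"tx": 0.14, "ty": -0.1125, "tz": 0.02, "twist": 0, "fingers": 1}, {"tx": 0.14, "ty": -0.1125, "tz": 0.05, "twist": 0, "fingers": 1}, {"tx": 0.14, "ty": -0.1125, "tz": 0.05, "twist": 0, "fingers": 1}, {"tx": 0.14, "ty": -0.1125, "tz": 0.05, "twist": 0, "fingers": 1}, {"tx": 0, "ty": 0, "tz": 0, "twist": -0.0335, "fingers": 1}, {"tx": 0, "ty": 0, "tz": 0, "twist": 0, "fingers": 1}])

```text
clock: 1.65
eef_pos: [462.5, -208.7, 167.3]
tool_rot: [-3.142, -0.0, 0.527]
force: [0.1, -0.3, 0.2]
width: 85.4
gripper_force: 0.0
```

```bash
python3 -c "
from h import *
to(462.3,-209,17,.527)"
```

```text
t 1.65 pos [ 462.5 -208.7  167.3] [-3.142 -0.     0.527] F [ 0.1 -0.3  0.2] w 85.4
total t: [-0.0011  0.0007  0.501 ] twist 0.0002
```

Call:
carry_out(moves=[{"tx": 0, "ty": 0, "tz": 0.16, "twist": 0, "fingers": 1}, {"tx": 0, "ty": 0, "tz": 0.16, "twist": 0, "fingers": 1}, {"tx": 0, "ty": 0, "tz": 0.16, "twist": 0, "fingers": 1}, {"tx": 0, "ty": 0, "tz": 0, "twist": 0, "fingers": 0.6}, {"tx": 0, "ty": 0, "tz": 0, "twist": 0, "fingers": 0.6}, {"tx": 0, "ty": 0, "tz": 0, "twist": 0, "fingers": 0.6}])

```text
clock: 2.4
eef_pos: [463.4, -210.0, 25.5]
tool_rot: [3.139, -0.002, 0.526]
force: [-0.3, -0.7, -0.1]
width: 51.7
gripper_force: 0.0
```

```bash
python3 -c "
from h import *
to(462.3,-209,17,.527)
T=cam('top');S=cam('side')
print(proj(S,[[462,-209,z] for z in (0,10,20,30,50)]))
W=np.hstack([crop(T[0],335,175,60,60,6),crop(S[0],340,160,70,60,6)]);cv2.imwrite('pics/m3.png',W)"
```

```text
t 2.4 pos [ 463.4 -210.    25.5] [ 3.139e+00 -2.000e-03  5.260e-01] F [-0.3 -0.7 -0.1] w 51.7
total t: [-0.0014 -0.0048  0.0283] twist -0.0003
[[376.54548311 202.87819227]
 [376.77734891 200.47367253]
 [377.01126716 198.0478683 ]
 [377.24726523 195.60049571]
 [377.72561278 190.6398845 ]]
```

View pics/m3.png

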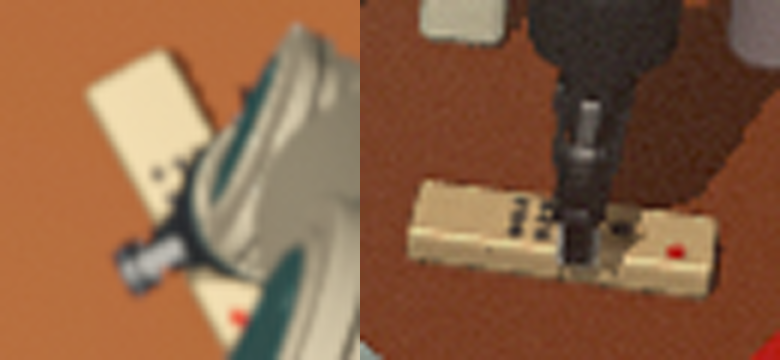

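Call:
carry_out(moves=[{"tx": 0, "ty": 0, "tz": 0.018, "twist": 0, "fingers": 0.6}, {"tx": 0, "ty": 0, "tz": 0, "twist": 0, "fingers": 0.6}, {"tx": 0, "ty": 0, "tz": 0, "twist": 0, "fingers": 0.6}])

```text
clock: 2.88
eef_pos: [462.2, -209.1, 17.9]
tool_rot: [-3.142, 0.0, 0.527]
force: [1.0, -0.3, 0.4]
width: 51.3
gripper_force: 0.0
```

```bash
python3 -c "
from h import *
to(462.3,-209,16,.527)"
```

```text
t 2.88 pos [ 462.2 -209.1   17.9] [-3.142  0.     0.527] F [ 1.  -0.3  0.4] w 51.3
total t: [ 0.0006 -0.0001  0.0063] twist 0.0
```

Call:
carry_out(moves=[{"tx": 0, "ty": 0, "tz": 0.006, "twist": 0, "fingers": 0.6}, {"tx": 0, "ty": 0, "tz": 0, "twist": 0, "fingers": 0}, {"tx": 0, "ty": 0, "tz": 0, "twist": 0, "fingers": 0}, {"tx": 0, "ty": 0, "tz": 0, "twist": 0, "fingers": 0}, {"tx": 0, "ty": 0, "tz": 0, "twist": 0, "fingers": 0}, {"tx": 0, "ty": 0, "tz": -0.1, "twist": 0, "fingers": 0}, {"tx": 0, "ty": 0, "tz": -0.2, "twist": 0, "fingers": 0}, {"tx": 0, "ty": 0, "tz": -0.2, "twist": 0, "fingers": 0}, {"tx": 0, "ty": 0, "tz": 0, "twist": 0.04, "fingers": 0}, {"tx": 0, "ty": 0, "tz": 0, "twist": 0.045, "fingers": 0}, {"tx": 0, "ty": 0, "tz": 0, "twist": 0.045, "fingers": 0}])

```text
clock: 4.25
eef_pos: [462.0, -209.1, 166.0]
tool_rot: [-3.142, 0.0, 0.114]
force: [0.6, 0.3, -0.7]
width: 44.5
gripper_force: 61.9
```

```bash
python3 -c "
from h import *
P=[608.4,167.6,.118]; g=10
to(P[0]+g*np.cos(P[2]),P[1]+g*np.sin(P[2]),170,P[2])"
```

```text
t 4.25 pos [ 462.  -209.1  166. ] [-3.142  0.     0.114] F [ 0.6  0.3 -0.7] w 44.5
total t: [ 0.6609 -1.1923 -0.0134] twist -0.0013
```

Call:
carry_out(moves=[{"tx": 0.066, "ty": -0.119, "tz": -0.0134, "twist": -0.0013, "fingers": 0}, {"tx": 0.066, "ty": -0.119, "tz": 0, "twist": 0, "fingers": 0}, {"tx": 0.066, "ty": -0.119, "tz": 0, "twist": 0, "fingers": 0}, {"tx": 0.066, "ty": -0.119, "tz": 0, "twist": 0, "fingers": 0}, {"tx": 0.066, "ty": -0.119, "tz": 0, "twist": 0, "fingers": 0}, {"tx": 0.066, "ty": -0.119, "tz": 0, "twist": 0, "fingers": 0}, {"tx": 0.066, "ty": -0.119, "tz": 0, "twist": 0, "fingers": 0}, {"tx": 0.066, "ty": -0.119, "tz": 0, "twist": 0, "fingers": 0}, {"tx": 0.066, "ty": -0.119, "tz": 0, "twist": 0, "fingers": 0}, {"tx": 0.066, "ty": -0.119, "tz": 0, "twist": 0, "fingers": 0}, {"tx": 0, "ty": 0, "tz": 0, "twist": 0, "fingers": 0}, {"tx": 0, "ty": 0, "tz": 0, "twist": 0, "fingers": 0}])

```text
clock: 5.75
eef_pos: [614.5, 168.4, 169.4]
tool_rot: [3.14, 0.002, 0.123]
force: [-0.2, -1.2, -1.5]
width: 44.7
gripper_force: 61.9
```

```bash
python3 -c "
from h import *
P=[608.4,167.6,.118]; g=10
to(P[0]+g*np.cos(P[2]),P[1]+g*np.sin(P[2]),130,P[2])
T=cam('top');S=cam('side')
W=np.hstack([crop(T[0],210,105,70,100,5),crop(S[0],195,150,100,125,4)]);cv2.imwrite('pics/m4.png',W)"
```

```text
t 5.75 pos [614.5 168.4 169.4] [3.14e+00 2.00e-03 1.23e-01] F [-0.2 -1.2 -1.5] w 44.7
total t: [0.0127 0.0004 0.1313] twist 0.0014
```

View pics/m4.png

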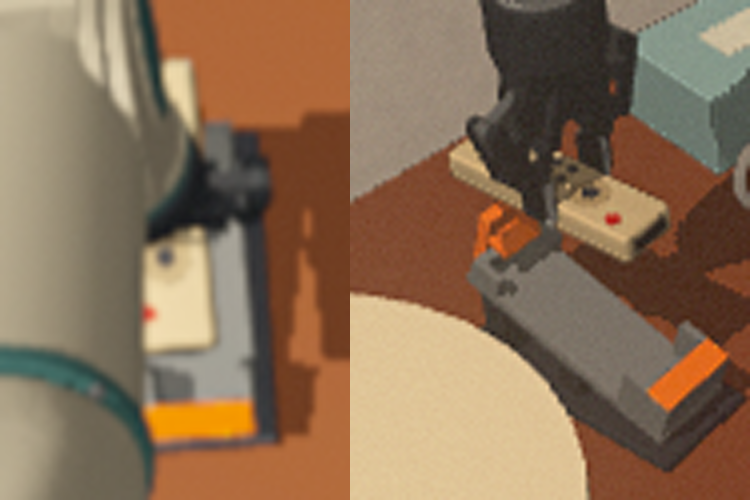

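Call:
carry_out(moves=[{"tx": 0.029, "ty": 0, "tz": 0, "twist": 0.0014, "fingers": 0}, {"tx": 0, "ty": 0, "tz": 0.1, "twist": 0, "fingers": 0}, {"tx": 0, "ty": 0, "tz": 0.02, "twist": 0, "fingers": 0}, {"tx": 0, "ty": 0, "tz": 0.02, "twist": 0, "fingers": 0}, {"tx": 0, "ty": 0, "tz": 0.02, "twist": 0, "fingers": 0}, {"tx": 0, "ty": 0, "tz": 0.01, "twist": 0, "fingers": 0}])

```text
clock: 6.6
eef_pos: [623.5, 169.6, 120.7]
tool_rot: [3.141, 0.001, 0.117]
force: [-6.2, -1.2, 10.7]
width: 44.4
gripper_force: 64.9
```

```bash
python3 -c "
from h import *
P=[608.4,167.6,.118]; g=15
to(P[0]+g*np.cos(P[2]),P[1]+g*np.sin(P[2]),96.6,P[2])
S=cam('side')
cv2.imwrite('pics/m5.png',crop(S[0],195,150,100,125,4))"
```

```text
t 6.6 pos [623.5 169.6 120.7] [3.141e+00 1.000e-03 1.170e-01] F [-6.2 -1.2 10.7] w 44.4
total t: [-0.0007  0.0008  0.0803] twist -0.0002
```

View pics/m5.png

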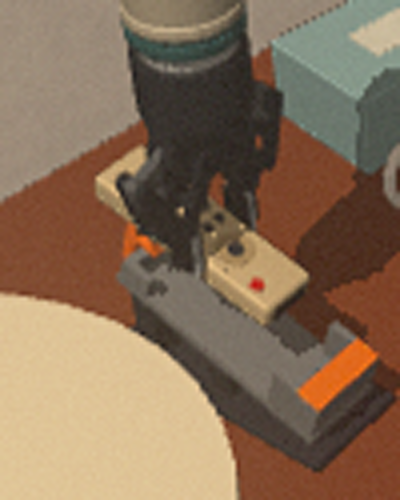

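Call:
carry_out(moves=[{"tx": 0, "ty": 0, "tz": 0.02, "twist": 0, "fingers": 0}, {"tx": 0, "ty": 0, "tz": 0.02, "twist": 0, "fingers": 0}, {"tx": 0, "ty": 0, "tz": 0.02, "twist": 0, "fingers": 0}, {"tx": 0, "ty": 0, "tz": 0.015, "twist": 0, "fingers": 0}, {"tx": 0, "ty": 0, "tz": 0, "twist": 0, "fingers": 0}])

```text
clock: 7.28
eef_pos: [623.5, 169.7, 98.6]
tool_rot: [-3.141, 0.001, 0.117]
force: [-6.0, -0.8, 9.7]
width: 44.5
gripper_force: 69.0
```

```bash
python3 -c "
from h import *
P=[608.4,167.6,.118]; g=15
to(P[0]+g*np.cos(P[2]),P[1]+g*np.sin(P[2]),96.6,P[2])
S=cam('side')
cv2.imwrite('pics/m6.png',crop(S[0],195,165,100,100,6))"
```

```text
t 7.28 pos [623.5 169.7  98.6] [-3.141e+00  1.000e-03  1.170e-01] F [-6.  -0.8  9.7] w 44.5
total t: [-0.0008  0.0012  0.0066] twist -0.0002
```

View pics/m6.png

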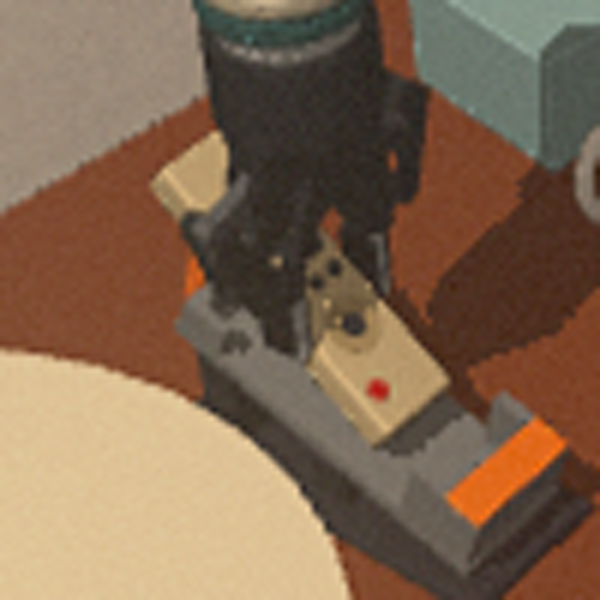

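```bash
cat >> h.py <<'E'
def tl(P,p): # P=(lateral dy, phi, slip x along, dyaw), pivot from state
    s=ctrl.read_state(); t=np.array(s["eef_pos"]); w=s["tool_rot"][2]+P[3]
    p=np.atleast_2d(p)-[-10,0,1]; c,n=np.cos(P[1]),np.sin(P[1])
    h=(p[:,0]+P[2])*c-p[:,2]*n; z=t[2]-4+(p[:,0]+P[2])*n+p[:,2]*c; y=p[:,1]+P[0]
    return np.c_[t[0]+h*np.cos(w)-y*np.sin(w),t[1]+h*np.sin(w)+y*np.cos(w),z]
E
python3 - <<'E'
from h import *
S=cam("side");T=cam("top")
m=lambda x,y:((x+.5)/6-.5+195,(y+.5)/6-.5+165)
# red button local position from first top picture
rb=onz(T,(172.5)/5-.5+340,(241.5)/5-.5+180,22); d=rb[:2]-[471,-204.2]; c,n=np.cos(.527),np.sin(.527)
b=(d[0]*c+d[1]*n,-d[0]*n+d[1]*c,11); print("red",b)
o=[(0,(-80,-23,11),m(447,380)),(0,b,m(378,390)),(0,(80,23,11),m(152,184))]
f=lambda P:np.ravel([proj(S,tl([P[0],P[1],P[2],0],p))[0]-uv for i,p,uv in o])
r=least_squares(f,[0,.6,0]); print(r.x,np.degrees(r.x[1]),np.round(f(r.x).reshape(-1,2),1))
P=[r.x[0],r.x[1],r.x[2],0]; D=[608.4,167.6,.118]
def inv(w):
    w=w-np.array([D[0],D[1],48]); c,n=np.cos(D[2]),np.sin(D[2]); h=w[:,0]*c+w[:,1]*n; y=-w[:,0]*n+w[:,1]*c
    return np.round(np.c_[h*np.cos(a18)+w[:,2]*np.sin(a18),y,-h*np.sin(a18)+w[:,2]*np.cos(a18)],1)
print(inv(tl(P,[[-80,0,-11],[-80,0,11],[80,0,-11],[-10,0,1]])))
E
```

```text
red (np.float64(-60.621765583227216), np.float64(11.903377310839595), 11)
[3.73542038 0.57863982 9.91035553] 33.15361927542792 [[ 1.3  0.1]
 [-0.4  0.5]
 [-0.7 -0.7]]
[[-25.9   4.1  12.3]
 [-31.7   4.1  33.5]
 [128.5   4.   54.1]
 [ 38.5   4.   42.2]]
```

Call:
carry_out(moves=[{"tx": 0, "ty": 0, "tz": 0.017, "twist": 0, "fingers": 0}, {"tx": 0, "ty": 0, "tz": 0, "twist": 0, "fingers": 0}, {"tx": -0.03, "ty": 0, "tz": 0.009, "twist": 0, "fingers": 0}, {"tx": -0.03, "ty": 0, "tz": 0.009, "twist": 0, "fingers": 0}, {"tx": 0, "ty": 0, "tz": 0, "twist": 0, "fingers": 0}, {"tx": 0, "ty": 0, "tz": 0, "twist": 0, "fingers": 0}])

```text
clock: 8.18
eef_pos: [607.8, 168.2, 88.4]
tool_rot: [-3.141, -0.004, 0.117]
force: [0.6, 0.3, 8.0]
width: 45.0
gripper_force: 68.9
```

```bash
python3 -c "
from h import *
to(600,169,96.6,.118)
S=cam('side');T=cam('top')
a=crop(S[0],210,175,90,100,6); b=crop(T[0],232,150,40,50,6); W=np.zeros((600,790,3),np.uint8); W[:,:540]=a; W[:300,545:785]=b
cv2.imwrite('pics/m7.png',W)"
```

```text
t 8.18 pos [607.8 168.2  88.4] [-3.141 -0.004  0.117] F [0.6 0.3 8. ] w 45.0
total t: [-0.0255 -0.0057 -0.0272] twist -0.0002
```

View pics/m7.png

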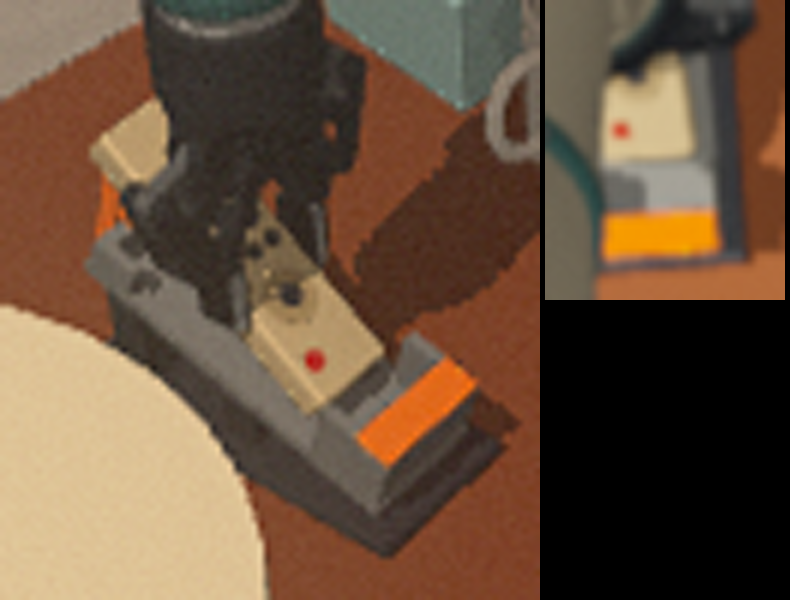

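```bash
cat >> h.py <<'E'
D=[608.4,167.6,.118]
def inv(w):
    w=w-np.array([D[0],D[1],48]); c,n=np.cos(D[2]),np.sin(D[2]); h=w[:,0]*c+w[:,1]*n; y=-w[:,0]*n+w[:,1]*c
    return np.round(np.c_[h*np.cos(a18)+w[:,2]*np.sin(a18),y,-h*np.sin(a18)+w[:,2]*np.cos(a18)],1)
E
python3 - <<'E'
from h import *
C=[cam("side"),cam("top")]
s=lambda x,y:np.array([(x+.5)/6-.5+210,(y+.5)/6-.5+175]); t=lambda x,y:np.array([(x-544.5)/6-.5+232,(y+.5)/6-.5+150])
off=[np.mean([s(447,358)-proj(C[0],cr(D,[-70,-32,35]))[0],s(358,435)-proj(C[0],cr(D,[-70,32,35]))[0]],0),t(718,212)-proj(C[1],cr(D,[-70,-32,35]))[0]]
print(off)
b=(-60.6,11.9,11)
o=[(0,(-80,-23,11),s(384,350)),(0,b,s(315,361)),(0,(80,23,11),s(91,151)),(0,(-80,23,-11),s(310,411)),(1,(-80,-23,11),t(692,156)),(1,b,t(621,130))]
for P0 in (np.array(off),np.zeros((2,2))):
    f=lambda P:np.ravel([proj(C[i],tl(P,p))[0]-uv+P0[i] for i,p,uv in o])
    r=least_squares(f,[0,.6,0,0]); print(r.x,np.degrees(r.x[1]),np.round(f(r.x).reshape(-1,2),1).tolist())
    print(inv(tl(r.x,[[-80,0,-11],[-80,0,11],[80,0,-11],[-10,0,1]])))
E
```

```text
[array([0.29668921, 0.4503562 ]), array([0.71723497, 1.33436719])]
[ 2.84555649  0.70780916 14.24692647  0.0925695 ] 40.5544774895671 [[0.5, -0.7], [-0.1, -0.1], [-0.6, -0.9], [-0.6, 1.7], [0.9, -0.2], [-0.1, 0.8]]
[[-36.2   0.3   2.4]
 [-44.6  -1.   22.7]
 [111.1  11.5  63.9]
 [ 23.7   4.5  40.4]]
[ 2.32813758  0.69199016 11.92183491  0.08294022] 39.64811537212579 [[0.9, -0.7], [0.2, -0.1], [-0.4, -0.8], [-0.1, 1.8], [0.4, -0.7], [-0.7, 0.1]]
[[-3.880e+01 -1.000e-01  2.300e+00]
 [-4.690e+01 -1.200e+00  2.270e+01]
 [ 1.095e+02  1.010e+01  6.140e+01]
 [ 2.170e+01  3.700e+00  3.930e+01]]
```

Run:
```python
from h import *
C=[cam("side"),cam("top")]
s=lambda x,y:np.array([(x+.5)/6-.5+210,(y+.5)/6-.5+175]); t=lambda x,y:np.array([(x-544.5)/6-.5+232,(y+.5)/6-.5+150])
zc=cr(D,[-46,0,22.7])[0,2]; zl=cr(D,[-70,0,35])[0,2]
for i,k,a,nm in((1,t,(692,156),'rem R top'),(0,s,(384,350),'rem R side')): print(nm,inv(onz(C[i],*k(*a),zc)[None]))
for i,k,a,nm in((1,t,(718,212),'lip R top'),(0,s,(447,358),'lipR side'),(0,s,(358,435),'lipL side')): print(nm,inv(onz(C[i],*k(*a),zl)[None]))
zb=onz(C[1],*t(621,130),zc+12); print('red top',inv(zb[None])); print('red side',inv(onz(C[0],*s(315,361),zc+12)[None]))
# guide inner walls? lip edges etc
```

```text
rem R top [[-46.9 -22.8  23. ]]
rem R side [[-45.  -20.3  22.4]]
lip R top [[-74.  -33.8  36.3]]
lipR side [[-72.4 -29.7  35.8]]
lipL side [[-71.   31.5  35.3]]
red top [[-29.6   9.9  30. ]]
red side [[-29.5  12.4  29.9]]
```

Call:
carry_out(moves=[{"tx": 0, "ty": 0, "tz": -0.003, "twist": 0, "fingers": 0}, {"tx": -0.02, "ty": 0, "tz": 0.0065, "twist": 0, "fingers": 0}, {"tx": -0.02, "ty": 0, "tz": 0.0065, "twist": 0, "fingers": 0}, {"tx": -0.02, "ty": 0, "tz": 0.0065, "twist": 0, "fingers": 0}, {"tx": -0.02, "ty": 0, "tz": 0.0065, "twist": 0, "fingers": 0}, {"tx": -0.015, "ty": 0, "tz": 0.005, "twist": 0, "fingers": 0}, {"tx": 0, "ty": 0, "tz": 0, "twist": 0, "fingers": 0}])

```text
clock: 9.35
eef_pos: [579.3, 165.0, 79.3]
tool_rot: [-3.141, -0.004, 0.118]
force: [2.0, -0.6, 5.7]
width: 44.9
gripper_force: 69.0
```

```bash
cat > look.py <<'E'
from h import *
import sys
to(600,169,80,.118); s=ctrl.read_state()
S=cam('side'); im=S[0]
print("tau",np.round(s["torque"],2), inv(np.array(s["eef_pos"])[None]))
hsv=cv2.cvtColor(im,cv2.COLOR_BGR2HSV)
# red button and beige blob
r=cv2.inRange(hsv,(0,170,90),(6,255,255))|cv2.inRange(hsv,(172,170,90),(180,255,255))
n,l,st,ce=cv2.connectedComponentsWithStats(r[170:270,200:305]); print("red",[(st[i,4],np.round(ce[i]+[200,170],1).tolist()) for i in range(1,n) if st[i,4]>2])
print("proj red expected per xh: ",end="")
E
python3 look.py
```

```text
t 9.35 pos [579.3 165.   79.3] [-3.141 -0.004  0.118] F [ 2.  -0.6  5.7] w 44.9
total t: [ 0.0701 -0.0053 -0.0023] twist -0.0001
tau [0.03 0.02 0.  ] [[-18.1   0.8  38.8]]
red [(np.int32(7), [270.0, 241.3])]
proj red expected per xh:
```

Call:
carry_out(moves=[{"tx": -0.008, "ty": 0, "tz": 0.0026, "twist": 0, "fingers": 0}, {"tx": -0.006, "ty": 0, "tz": 0.002, "twist": 0, "fingers": 0}, {"tx": 0, "ty": 0, "tz": 0, "twist": 0, "fingers": 0}])

```text
clock: 9.78
eef_pos: [576.1, 164.6, 78.3]
tool_rot: [-3.141, -0.005, 0.118]
force: [2.1, 1.0, 7.2]
width: 44.5
gripper_force: 69.2
```

```bash
cat >> look.py <<'E'
u=[ce[i]+[200,170] for i in range(1,n) if st[i,4]>2][0]
for xh,th in((-66,20),(-70,20),(-74,20),(-78,12),(-79,8),(-80,1)):
    c,q=np.cos(np.radians(th)),np.sin(np.radians(th)); p=[xh+19.4*c-22*q,11.9,1+19.4*q+22*c]
    print(xh,th,np.round(proj(S,cr(D,p))[0]+[.3,.45],1))
E
python3 look.py
```

```text
t 9.78 pos [576.1 164.6  78.3] [-3.141 -0.005  0.118] F [2.1 1.  7.2] w 44.5
total t: [ 0.081  -0.0053 -0.0057] twist -0.0001
tau [ 0.04 -0.24 -0.01] [[-21.5   0.8  38.8]]
red [(np.int32(8), [271.1, 242.1])]
proj red expected per xh: -66 20 [269.5 241.2]
-70 20 [270.6 242.1]
-74 20 [271.7 242.9]
-78 12 [271.7 243.4]
-79 8 [271.4 243.4]
-80 1 [270.8 243.4]
```

Call:
carry_out(moves=[{"tx": -0.007, "ty": 0, "tz": 0.002, "twist": 0, "fingers": 0}, {"tx": -0.005, "ty": 0, "tz": 0.0015, "twist": 0, "fingers": 0}, {"tx": 0, "ty": 0, "tz": 0, "twist": 0, "fingers": 0}])

```text
clock: 10.2
eef_pos: [574.1, 164.3, 77.8]
tool_rot: [-3.141, -0.009, 0.117]
force: [4.0, -0.4, 10.4]
width: 44.5
gripper_force: 69.3
```

```bash
python3 look.py | head -5
```

```text
t 10.2 pos [574.1 164.3  77.8] [-3.141 -0.009  0.117] F [ 4.  -0.4 10.4] w 44.5
total t: [ 0.0877 -0.0053 -0.0073] twist -0.0002
tau [ 0.04 -0.57 -0.03] [[-23.6   0.8  39. ]]
red [(np.int32(8), [272.0, 242.5])]
proj red expected per xh: -66 20 [269.5 241.2]
```

Call:
carry_out(moves=[{"tx": 0.005, "ty": 0, "tz": 0.006, "twist": 0, "fingers": 0}, {"tx": 0.005, "ty": 0, "tz": 0.007, "twist": 0, "fingers": 0}, {"tx": 0.005, "ty": 0, "tz": 0.007, "twist": 0, "fingers": 0}, {"tx": 0.004, "ty": 0, "tz": 0.007, "twist": 0, "fingers": 0}, {"tx": 0, "ty": 0, "tz": 0, "twist": 0, "fingers": 0}])

```text
clock: 10.88
eef_pos: [580.3, 165.0, 71.0]
tool_rot: [-3.141, -0.01, 0.117]
force: [3.7, -0.1, 17.8]
width: 44.9
gripper_force: 71.4
```

```bash
python3 look.py; python3 -c "
from h import *
S=cam('side'); cv2.imwrite('pics/m8.png',crop(S[0],205,175,100,95,6))"
```

```text
t 10.88 pos [580.3 165.   71. ] [-3.141 -0.01   0.117] F [ 3.7 -0.1 17.8] w 44.9
total t: [ 0.0667 -0.0057 -0.03  ] twist -0.0002
tau [-0.15  0.07  0.01] [[-19.7   0.7  30.6]]
red [(np.int32(8), [271.1, 242.5])]
proj red expected per xh: -66 20 [269.5 241.2]
-70 20 [270.6 242.1]
-74 20 [271.7 242.9]
-78 12 [271.7 243.4]
-79 8 [271.4 243.4]
-80 1 [270.8 243.4]
```

Call:
carry_out(moves=[{"tx": -0.006, "ty": 0, "tz": 0, "twist": 0, "fingers": 0}, {"tx": 0, "ty": 0, "tz": 0, "twist": 0, "fingers": 0}, {"tx": 0, "ty": 0, "tz": 0, "twist": 0, "fingers": 0.7}, {"tx": 0, "ty": 0, "tz": 0, "twist": 0, "fingers": 1}, {"tx": 0, "ty": 0, "tz": 0, "twist": 0, "fingers": 1}, {"tx": 0, "ty": 0, "tz": -0.05, "twist": 0, "fingers": 1}, {"tx": 0, "ty": 0, "tz": -0.15, "twist": 0, "fingers": 1}, {"tx": 0, "ty": 0, "tz": -0.15, "twist": 0, "fingers": 1}, {"tx": 0.15, "ty": 0, "tz": -0.1, "twist": 0, "fingers": 0}, {"tx": 0, "ty": 0, "tz": 0, "twist": 0, "fingers": 0}])

```text
clock: 12.22
eef_pos: [623.2, 170.2, 206.4]
tool_rot: [-3.141, -0.01, 0.118]
force: [-0.5, 0.2, -0.9]
width: 51.6
gripper_force: 0.0
```

```bash
python3 look.py; python3 -c "
from h import *
S=cam('side');T=cam('top'); a=crop(S[0],215,180,85,95,6); b=crop(T[0],225,115,48,85,5.6)
W=np.zeros((580,790,3),np.uint8); W[:570,:510]=a; W[:b.shape[0],515:515+b.shape[1]]=b; cv2.imwrite('pics/m9.png',W)"
```

```text
t 12.22 pos [623.2 170.2 206.4] [-3.141 -0.01   0.118] F [-0.5  0.2 -0.9] w 51.6
total t: [-0.0773 -0.0051  0.4214] twist -0.0001
tau [-0.02 -0.01  0.06] [[ 63.2   0.8 146. ]]
red [(np.int32(9), [271.3, 242.9])]
proj red expected per xh: -66 20 [269.5 241.2]
-70 20 [270.6 242.1]
-74 20 [271.7 242.9]
-78 12 [271.7 243.4]
-79 8 [271.4 243.4]
-80 1 [270.8 243.4]
```

View pics/m9.png

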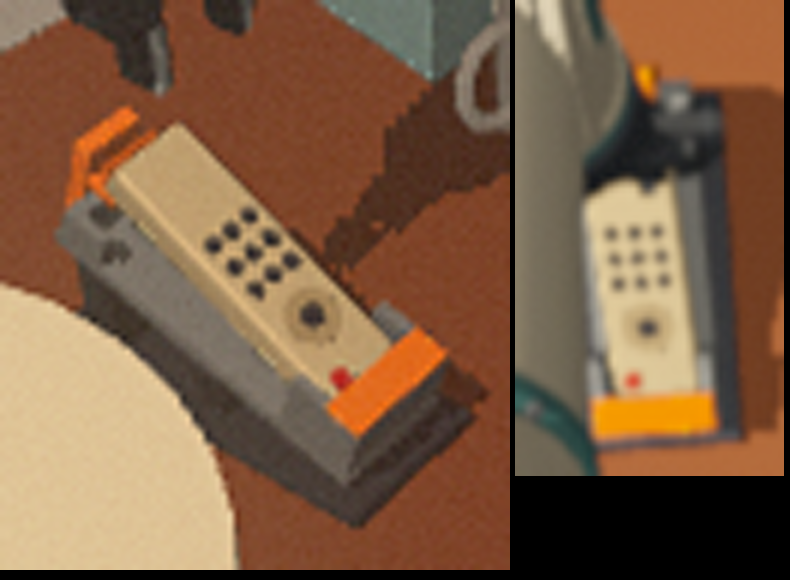

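```bash
python3 -c "
from h import *
to(646.1,172.1,145,.118)"
```

```text
t 12.38 pos [617.1 169.6 201.8] [3.142e+00 2.000e-03 1.180e-01] F [-0.8  0.4  0.3] w 27.9
total t: [0.0969 0.0031 0.1894] twist 0.0001
```

Call:
carry_out(moves=[{"tx": 0.097, "ty": 0.003, "tz": 0, "twist": 0, "fingers": 0}, {"tx": 0, "ty": 0, "tz": 0, "twist": 0, "fingers": 0}, {"tx": 0, "ty": 0, "tz": 0.1, "twist": 0, "fingers": 0}, {"tx": 0, "ty": 0, "tz": 0.09, "twist": 0, "fingers": 0}, {"tx": 0, "ty": 0, "tz": 0.02, "twist": 0, "fingers": 0}, {"tx": 0, "ty": 0, "tz": 0.02, "twist": 0, "fingers": 0}, {"tx": 0, "ty": 0, "tz": 0, "twist": 0, "fingers": 0}])

```text
clock: 13.25
eef_pos: [647.5, 172.4, 133.8]
tool_rot: [-3.141, -0.001, 0.118]
force: [0.2, -0.4, -0.2]
width: 0.2
gripper_force: 0.0
```

Call:
carry_out(moves=[{"tx": 0, "ty": 0, "tz": 0.015, "twist": 0, "fingers": 0}, {"tx": 0, "ty": 0, "tz": 0.015, "twist": 0, "fingers": 0}, {"tx": 0, "ty": 0, "tz": 0.015, "twist": 0, "fingers": 0}, {"tx": 0, "ty": 0, "tz": 0, "twist": 0, "fingers": 0}])

```text
clock: 13.75
eef_pos: [647.4, 172.3, 119.7]
tool_rot: [-3.142, -0.0, 0.118]
force: [0.1, -0.1, 0.3]
width: 0.1
gripper_force: 0.3
```

Call:
carry_out(moves=[{"tx": 0, "ty": 0, "tz": 0.012, "twist": 0, "fingers": 0}, {"tx": 0, "ty": 0, "tz": 0.012, "twist": 0, "fingers": 0}, {"tx": 0, "ty": 0, "tz": 0, "twist": 0, "fingers": 0}])

```text
clock: 14.12
eef_pos: [646.9, 172.3, 111.9]
tool_rot: [3.142, 0.001, 0.118]
force: [-0.3, -0.7, 0.1]
width: 0.0
gripper_force: 0.0
```

Call:
carry_out(moves=[{"tx": 0, "ty": 0, "tz": 0.008, "twist": 0, "fingers": 0}, {"tx": 0, "ty": 0, "tz": 0.008, "twist": 0, "fingers": 0}, {"tx": 0, "ty": 0, "tz": 0, "twist": 0, "fingers": 0}])

```text
clock: 14.5
eef_pos: [647.2, 172.3, 107.4]
tool_rot: [3.142, 0.001, 0.118]
force: [-0.1, 0.2, -0.0]
width: 0.2
gripper_force: 0.1
```

Call:
carry_out(moves=[{"tx": 0, "ty": 0, "tz": 0.007, "twist": 0, "fingers": 0}, {"tx": 0, "ty": 0, "tz": 0.007, "twist": 0, "fingers": 0}, {"tx": 0, "ty": 0, "tz": 0, "twist": 0, "fingers": 0}])

```text
clock: 14.88
eef_pos: [647.2, 172.3, 103.3]
tool_rot: [3.142, 0.001, 0.118]
force: [-0.1, 0.3, 0.6]
width: 0.3
gripper_force: 0.3
```

```bash
python3 look.py|head -4
```

```text
t 14.88 pos [647.2 172.3 103.3] [3.142e+00 1.000e-03 1.180e-01] F [-0.1  0.3  0.6] w 0.3
total t: [-0.1575 -0.0076  0.0776] twist 0.0001
tau [-0.01 -0.05 -0.01] [[54.2  0.1 40.5]]
red [(np.int32(8), [270.9, 243.1])]
```

Call:
carry_out(moves=[{"tx": 0, "ty": 0, "tz": 0.005, "twist": 0, "fingers": 0}, {"tx": 0, "ty": 0, "tz": 0.005, "twist": 0, "fingers": 0}, {"tx": 0, "ty": 0, "tz": 0, "twist": 0, "fingers": 0}])

```text
clock: 15.3
eef_pos: [646.9, 172.3, 100.0]
tool_rot: [3.142, 0.001, 0.118]
force: [-0.4, -0.1, 0.7]
width: 0.0
gripper_force: 0.0
```

Call:
carry_out(moves=[{"tx": 0, "ty": 0, "tz": 0.005, "twist": 0, "fingers": 0}, {"tx": 0, "ty": 0, "tz": 0, "twist": 0, "fingers": 0}])

```text
clock: 15.55
eef_pos: [647.2, 172.3, 98.7]
tool_rot: [3.142, 0.001, 0.118]
force: [-0.2, -0.2, 0.0]
width: -0.1
gripper_force: 0.0
```

Run:
```python
from h import *
S=cam("side")
k=lambda p:np.round((proj(S,cr(D,p))[0]+[.3,.45]-[215,180]+.5)*6-.5)
for th in(0,4,8,12,16):
    t=np.radians(th);c,q=np.cos(t),np.sin(t); xh=-82+22*q+.5
    print(th,k([xh+160*c-22*q,23,160*q+22*c]),k([xh+160*c-22*q,-23,160*q+22*c]))
for tr in(0,7,14): print("catch edge",tr,k([72+tr,17,24]),k([72+tr,-17,24]),"top",k([83+tr,17,45]),k([83+tr,-17,45]))
np.save("s_prev.npy",S[0])
```

```text
0 [ 95. 216.] [163. 163.]
4 [ 98. 202.] [167. 149.]
8 [103. 189.] [171. 136.]
12 [108. 178.] [177. 125.]
16 [115. 167.] [184. 114.]
catch edge 0 [115. 214.] [165. 175.] top [102. 173.] [153. 134.]
catch edge 7 [104. 206.] [154. 166.] top [ 91. 164.] [142. 126.]
catch edge 14 [ 93. 197.] [144. 158.] top [ 80. 155.] [131. 117.]
```

```bash
cat > th.py <<'E'
from h import *
S=cam("side"); im=S[0]; t=ctrl.read_state()
hsv=cv2.cvtColor(im,cv2.COLOR_BGR2HSV)
m=cv2.inRange(hsv,(8,40,130),(28,140,255))
best=[]
for th in np.arange(0,17,1.):
    a=np.radians(th);c,q=np.cos(a),np.sin(a); xh=-82+22*q+.5
    def P(x,y,z): return proj(S,cr(D,[xh+x*c-z*q,y,x*q+z*c]))[0]+[.3,.45]
    poly=cv2.convexHull(np.array([P(x,y,z) for x in(20,160) for y in(-23,23) for z in(0,22)],np.float32))
    k=np.zeros(m.shape,np.uint8); cv2.fillConvexPoly(k,np.int32(np.round(poly)),255)
    roi=np.zeros_like(k); roi[190:250,222:290]=255
    best.append((round((m&k&roi).sum()/((m|k)&roi).sum(),3)))
print(best)
o=cv2.inRange(hsv,(5,190,120),(18,255,255))[185:225,215:250]; ys,xs=np.nonzero(o); print("orange",len(xs),xs.mean()+215 if len(xs) else 0,ys.mean()+185)
print(round(t["clock"],2),np.round(t["eef_pos"],1))
E
python3 th.py; python3 -c "
import cv2;im=cv2.imread('pics/m9.png')[:570,:510];s=cv2.resize(im,(85,95),interpolation=cv2.INTER_AREA)
hsv=cv2.cvtColor(s,cv2.COLOR_BGR2HSV)
o=cv2.inRange(hsv,(5,190,120),(18,255,255))[5:45,0:35]
import numpy as np;ys,xs=np.nonzero(o);print('before orange',len(xs),xs.mean()+215,ys.mean()+185)
o=cv2.inRange(hsv,(8,40,130),(28,140,255));print((o>0).sum())"
```

```text
[np.float64(0.469), np.float64(0.477), np.float64(0.475), np.float64(0.475), np.float64(0.464), np.float64(0.462), np.float64(0.452), np.float64(0.455), np.float64(0.439), np.float64(0.439), np.float64(0.42), np.float64(0.409), np.float64(0.39), np.float64(0.379), np.float64(0.367), np.float64(0.351), np.float64(0.347)]
orange 53 230.81132075471697 209.26415094339623
15.65 [647.4 172.3  98.9]
before orange 98 231.4795918367347 205.01020408163265
2310
```

Call:
carry_out(moves=[{"tx": 0, "ty": 0, "tz": -0.15, "twist": 0, "fingers": 0}, {"tx": 0, "ty": 0, "tz": -0.18, "twist": 0, "fingers": 0}, {"tx": -0.05, "ty": 0.18, "tz": 0, "twist": 0, "fingers": 0}, {"tx": -0.05, "ty": 0.18, "tz": 0, "twist": 0, "fingers": 0}, {"tx": 0, "ty": 0.18, "tz": 0, "twist": 0, "fingers": 0}, {"tx": 0, "ty": 0, "tz": 0, "twist": 0, "fingers": 0}])

```text
clock: 16.4
eef_pos: [636.9, 0.3, 198.6]
tool_rot: [3.137, -0.001, 0.109]
force: [0.4, 0.7, -0.7]
width: -0.0
gripper_force: 0.0
```

```bash
python3 th.py
python3 - <<'E'
from h import *
S=cam("side"); im=S[0]; cv2.imwrite("pics/n1.png",im)
hsv=cv2.cvtColor(im,cv2.COLOR_BGR2HSV).astype(int)
# symbols along tail: B beige, O orange, g grey, . else
for v in range(194,222):
    r=""
    for u in range(222,258):
        h,s,b=hsv[v,u]; r+="O" if s>190 and b>130 and h>4 else "B" if 8<=h<=28 and 40<=s<=150 and b>110 else "g" if s<60 else "."
    print(v,r)
E
```

```text
[np.float64(0.535), np.float64(0.547), np.float64(0.545), np.float64(0.545), np.float64(0.533), np.float64(0.531), np.float64(0.521), np.float64(0.525), np.float64(0.508), np.float64(0.508), np.float64(0.488), np.float64(0.477), np.float64(0.457), np.float64(0.445), np.float64(0.431), np.float64(0.414), np.float64(0.41)]
orange 146 233.47945205479454 206.2945205479452
16.45 [636.9   4.5 198.4]
194 ....................................
195 ....................................
196 ....................................
197 ....................................
198 ............OOO.....................
199 ...........OOOOO....................
200 .........OOOOOOO....................
201 ......B.OOOOOOO.....................
202 .......OOOOOO....OO.................
203 ......OOOOOO....OOO.................
204 .....OOOOOO...OOOO...B..............
205 .....OOOO....OOOOOO.BBB.............
206 .....OOO...OOOOOOOOOBg..B...........
207 .....OOO..OOOOOOOOOO..gBBB..........
208 .....OOO..OOOOOOOOOO.BBggB..........
209 .....OOOOOOOOOO.OO.BBBBB.g..........
210 .....OOOOOOOOOOOO.BBBBBBB...........
211 ....OOO..OOOOOOO.BBBBBBBBBB.........
212 ....OOO.B.OOOOOBBBBBBBBBBBBB........
213 ....O.BggB.OO.BBBBBBBBBBBBBBB.......
214 .....BBggg..BBBBBBBBBBBBBBBBBBB.....
215 ...BBBBBg.BBBBBBBBBBBBBBBBBBBBBB....
216 ....gBBBg.BBBBBBBBBBBBBBBBBBBBBBB...
217 ....ggBBB.BBBBBBBBBBBBBBBBBBBBBBBB..
218 B.BggggBBBBBBBBBBBBBBBBBBBBBBBBBBBB.
219 ...gggggBBBBBBBBBBBBBBBBBBBBBBBB..BB
220 ..BggggggBg.BBBBBBBBBBBBBBBBBBBBg.BB
221 ...B.ggggg...BBBBBBBBBBBBBBBB.BBBBBB
```

Run:
```python
import cv2,numpy as np
A=[cv2.cvtColor(cv2.imread(f"pics/{n}.png"),cv2.COLOR_BGR2HSV).astype(int)[190:222,222:250] for n in("side0","n1")]
f=lambda h:(h[...,1]>190)&(h[...,2]>130)&(h[...,0]>8)
a,b=f(A[0]),f(A[1])
for i in range(6,25): print(190+i,"".join("O" if x else "." for x in a[i])," ","".join("O" if x else "." for x in b[i]))
```

```text
196 ............................   ............................
197 ............................   ............................
198 ............OOO.............   ............OOO.............
199 ...........OOOOO............   ...........OOOOO............
200 ..........OOOOOO............   .........OOOOOOO............
201 ........OOOOOOO.............   ........OOOOOOO.............
202 .......OOOOOO....OO.........   .......OOOOOO....OO.........
203 ......OOOOOO...OOOO.........   ......OOOOOO....OOO.........
204 .....OOOOOO...OOOOO.........   .....OOOOOO...OOOO..........
205 .....OOO.....OOOOOO.........   .....OOOO....OOOOOO.........
206 .....OOO...OOO.OOOO.........   .....OOO...OOOOOOOOO........
207 .....OOO..OOOOOOOOOO........   .....OOO..OOOOOOOOOO........
208 .....OOO..OO.OOOOOOO........   .....OOO..OOOOOOOOOO........
209 .....OOOOOOOOOOOOOO.........   .....OOOOOOOOOO.OO..........
210 .....OOOOOOOOOOOO...........   .....OOOOOOOOOOOO...........
211 ....OOO..OOOOOOO............   ....OOO..OOOOOOO............
212 ....OOO...OOOOO.............   ....OOO...OOOOO.............
213 ....O......OO...............   ....O......OO...............
214 ............................   ............................
```

```bash
python3 -c "
from cell import job; print(job.finish_job())"
```

```text
the job is handed in; nothing more can be done
None
```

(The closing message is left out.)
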